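# Hold the router's spindle lock for a collet change

### The arm

A 7-joint arm with a two-finger parallel gripper is mounted at the origin on a cart in front of the work surface, level with it; the furniture and walls round the work are solid. World frame = base frame: x ahead of the robot, y to its left, z up, the work surface at z = 0. Lengths are in m, angles in rad, forces in N, time in s.
With the tool pointing down it reaches from about 0.4 to 0.85 m from the base axis. Payload 10.4 kg.
Tool frame: the origin (TCP) lies on the mounting face of the last link; the fingertips stand 173 mm ahead of it and the grasp point (between the pads) lies 155 mm ahead of it (manip.tip_extent is the distance from the TCP to the fingertips, in m); z points along the fingers, y is the line along which they close (so a half turn about z gives the same grasp; the last joint's range is limited). The gripper opens to 85 mm and grips with 20 to 120 N. Pads are 22 mm wide; open, the fingers measure 114 mm over their backs; the gripper's body (76 mm by 85 mm) begins 54 mm behind the grasp point. The pads swing forward as they close: fully open they stand 13 mm farther back than shut.
Start: joints at [1.275, 0.332, -0.065, 1.46, 0.022, 1.35, -0.088], TCP at [0.168, -0.602, 0.405] pointing down, gripper open.
Joint ranges: [-2.6, 2.6], [-0.5, 2.12], [-1.47, 1.34], [0.16, 2.42], [-1.27, 4.41], [0.06, 2.06], [-2.6, 2.6]. Speed limits (rad/s): [2.22, 2.22, 2.79, 2.79, 3.14, 3.14, 3.14].

### API

Orientations are given as a unit quaternion [x, y, z, w].
In Python, from workcell import manip gives the robot as it stands.
- The arm moves only by the tool move_arm, never from a script. Its argument "plan" is one flat list of numbers, 7 for each row, row after row: the turn, a rotation vector about the tool's x, y, z in rad, then the shift along the tool's x, y, z in m, then the finger opening in m, from 0 to 0.0854. In form: [ax, ay, az, dx, dy, dz, gripper, ax, ay, az, dx, dy, dz, gripper, ...]. A call has 1 to 12 rows; each row is the pose to reach, as a shift and turn from the pose commanded when the call began, along the tool's axes at that moment; what a row does not reach only later rows make up. A row lasts 1/8 s, in which the tool goes at most 62.5 mm and 10.7 degrees, less where a joint would pass 70% of its speed; a pose out of reach is approached as far as the arm can. A call with a gripper value outside its range is refused whole. The fingers move at their own pace and stop on an object; "squeeze" is the grip in N (left out, the last holds). Time passes only in rows, so rows that repeat a pose let the fingers close. It gives the time, the measured TCP pose, the force, the opening and the grip force at its end, in the units of the state.
- manip.get_obs(): the state, without advancing time (a new reading comes with each control period).
- manip.camera(name): name is "scene" or "top" or "wrist"; returns a dict with "color" (480x640x3 uint8, red, green, blue), "fx", "fy", "cx", "cy" (pixels), "cam_to_world" (4x4, takes a point from camera to world coordinates); the wrist camera has in their place "mount" (4x4, takes a point from camera to tool coordinates, whose origin is the TCP and whose axes are the flange's). Camera axes: x right, y down, z forward; pixel columns grow to the right and rows downward; lengths in m; the calibration is good to about 2 mm. The wrist camera is an equidistant fisheye: a pixel r from the principal point sees the ray r / f radians off the axis. A picture is of the moment at which its call begins: read the wrist's pose just before it. There is no depth.
- manip.hand_in(): hands the job in; it is judged then, once.
Trained networks look in a picture, given as the dict that the camera call returned (one of the last four; its "shot" number tells which), for a name from the list of things; names that differ only in an ending like _2 or _b are one class to them, and where a whole thing is asked for, a point or a joint stands for the part that bears it (a point fixed in the world has none). Each returns a list of dicts, best first, with "conf" (0 to 1); they miss things now and then, are a little off and sometimes report something else, mostly with a low value. They report only what shows in the picture. A call takes as long as a camera call.
- manip.look_for(picture, label): "position" ([x, y, z] in m, in the coordinates of the camera as it stood for that picture, good to about 4 mm: the middle of the surface that is visible of it).
- manip.silhouettes(picture, label): "pixels" (480x640 bool, what is visible of it).
- manip.tip_of(picture, label): "position" ([x, y, z] in m, in the coordinates of the camera as it stood for that picture, good to about 4 mm: a listed point, or the origin of a listed thing).
The state is a dict: "clock": time; "joint_pos": joint angles; "joint_velocities": joint speeds; "tau": joint torques, N m; "position": TCP position; "ee_rot": TCP orientation; "ft_force": force on the tool from outside, world axes, zero at the start; "torque": the same for the moment, N m; "grip_width": opening from 0.0 (shut) to 1.0 (fully open); "grasp_force": force on a finger pad.
Only numpy, scipy, OpenCV 4.12 (cv2) and the standard library are available. Lean on these libraries where they do the work, as an engineer would, in place of code of your own. Each camera call takes 0.05 s, during which the arm holds its last target. There are 200 camera calls.

### The job

The trim router stands upside down in its bench clamp, battery off, for a collet change. Turn the knurled spindle flange by hand until the spindle clicks into its detent, with the white line across it pointing at the red lock button; then press the button fully home, so that its pin drops into the spindle, and finish while still holding it in with a firm but not brutal push (less than 40 N), so that I can put the wrench on the nut. Leave the battery, the wrench and the tape beside it where they lie.

Things in the scene. Friction and masses are not known exactly. Their poses are not given: they have to be found in the camera images.
- router: Trim router motor upside down in an aluminium clamp on a plywood board, fixed to the table: it can take a sideways push. Origin: underside of the board, on the spindle's axis; z up; lock button on its -x side. Board 170x150x18 mm; clamp 88 mm across to z = 54 mm, ears to x = +64 mm; housing 68 mm across to z = 122 mm, sloping in to z = 136. Highest point: top of the spindle, z = 204 mm.
- neck (a point): On the spindle's axis, 158 mm above the table, level with the lock button: centre of the bare aluminium neck, 43 mm across, z = 141 to 170 mm. Its back (+x of the router) is plain, so the button can be pinched between one finger on it and one on the back of the neck (56.5 mm apart at rest), or pushed from the side with closed fingers. Axes as the router's.
- spindle (a joint): Spindle angle about z, rad, anticlockwise seen from above, no end stops. At 0 (and every 3.1416) its through bore, marked by the white line, faces the lock button: there a spring ball clicks in, pulls it true from up to 0.25 rad off and holds with about 0.09 N m. Elsewhere it stays where it is left. It starts 0.55 to 1.3 rad past 0: turn it back, clockwise from above, by that much.
- flange (a point): On the spindle's axis, 184 mm above the table, mid-height of the knurled black steel flange: round, 30 mm across, z = 177 to 191 mm, gripped from above in any direction. 6 mm of shaft, 20 mm across, shows between it and the neck. On it stands a hex nut, 20 mm across corners, z = 191 to 204 mm. This point's x axis turns with the spindle along the bore and the white line.
- lock_button (a joint): Travel of the lock button, m: 0 out, 0.0065 fully home. A spring pushes it out, 3 N at 0 and 9 N fully home; it springs back when let go. If the spindle is not in its detent, its pin hits the spindle and it stops after about 1.5 mm.
- button_face (a point): Centre of the outer face of the red lock button, 158 mm above the table. Round cap, 14 mm across, sliding level into the neck along this point's x axis (the router's +x). At rest the face is 35 mm from the spindle's axis and 9.5 mm out of its dark boss (21 mm across, 4 mm proud of the neck); fully home it is 28.5 mm from the axis.
- battery: Bystander: battery pack, 112 x 72 x 53 mm, black with a blue-green band, lying on the table. Origin: centre of the underside.
- wrench: Bystander: steel adjustable wrench, 48 x 210 x 12 mm, lying on the table. Origin: centre of the underside, y along its length.
- tape: Bystander: roll of masking tape, 104 mm across, 25 mm high, lying on the table. Origin: centre of the underside.

How it is judged:
By the outcome, as a careful person would: the job done as asked, in the order asked, and still so for the second after the job is handed in, while the arm keeps its last pose, push and grip.
It also fails if it takes over 42 s, if anything falls off the work surface, if the arm or the gripper's body presses on something with over 40 N, if the wrist force passes 120 N, or if a joint passes its speed limit or range.

## Working session

There is one attempt and no reset: what is moved stays moved. The work goes in short steps, Python scripts to look and compute and a tool call to move; the robot and the scene stay as the last step left them, time stands still between calls to the robot, and variables do not carry over. Pictures are saved under pics/ and viewed, at most 10 in all, crops included, and the job is handed in when it is done.

Besides the shell and the picture viewer there is one more tool, called after ">>>" by a JSON object that holds its "method" and its "body", one argument or row to a line. move_arm: Moves the arm, as the interface text tells. Its arguments: {"type":"object","properties":{"plan":{"type":"array","items":{"type":"number"}},"squeeze":{"type":"number"}},"required":["plan"]}

```bash
mkdir -p pics; cat > h.py <<'E'
import numpy as np, cv2
from workcell import manip
from scipy.spatial.transform import Rotation as R
def shot(n):
    o=manip.get_obs(); c=manip.camera(n)
    if n=="wrist":
        T=np.eye(4);T[:3,:3]=R.from_quat(o["ee_rot"]).as_matrix();T[:3,3]=o["position"];M=T@np.array(c["mount"])
    else: M=np.array(c["cam_to_world"])
    return c,M
def save(c,f): cv2.imwrite("pics/"+f,c["color"][:,:,::-1])
def w(M,p): return (M@np.r_[p,1])[:3]
def st():
    o=manip.get_obs(); print({k:np.round(o[k],4).tolist() for k in("clock","joint_pos","position","ee_rot","ft_force","grip_width","grasp_force")})
E
python3 - <<'E'
from h import *
st(); print(manip.tip_extent)
for n in("scene","top"):
    c,M=shot(n); save(c,n+".png"); print(n,M[:3,3],c["fx"])
    for l in("router","neck","flange","button_face","battery","wrench","tape"):
        r=manip.tip_of(c,l)
        print(l,[(round(d["conf"],2),np.round(w(M,d["position"]),3).tolist()) for d in r[:2]])
E
```

```text
{'clock': 0.0, 'joint_pos': [1.2754, 0.3329, -0.0647, 1.461, 0.0216, 1.3499, -0.0885], 'position': [0.1683, -0.6018, 0.4039], 'ee_rot': [0.9907, 0.136, -0.0002, -0.0007], 'ft_force': [0.2878, 1.2212, -0.8403], 'grip_width': 1.0003, 'grasp_force': 0.0}
0.1734
scene [0.06204067 0.37070924 0.84458655] 519.8925058682374
router [(0.7, [0.471, 0.025, 0.003])]
neck [(0.75, [0.47, 0.028, 0.161])]
flange [(0.82, [0.467, 0.027, 0.185]), (0.69, [0.47, 0.025, 0.002])]
button_face [(0.47, [0.438, 0.011, 0.159])]
battery [(0.87, [0.578, 0.156, 0.002])]
wrench [(0.78, [0.538, -0.098, 0.0])]
tape [(0.65, [0.641, 0.015, 0.004]), (0.42, [0.576, 0.156, 0.003])]
top [0.48674716 0.05394898 1.01781525] 541.1453852609329
router [(0.7, [0.465, 0.03, -0.001])]
neck [(0.59, [0.463, 0.029, 0.156]), (0.52, [0.43, 0.01, 0.158])]
flange [(0.68, [0.466, 0.026, 0.187])]
button_face []
battery [(0.8, [0.576, 0.156, 0.003])]
wrench [(0.62, [0.466, 0.03, -0.002])]
tape []
```

View pics/scene.png

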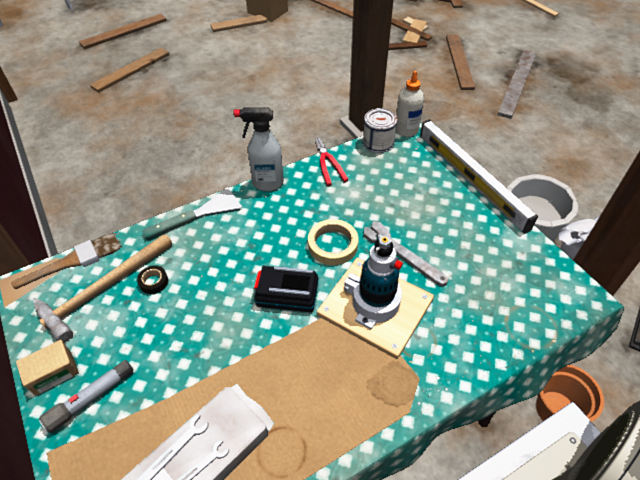

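View pics/top.png

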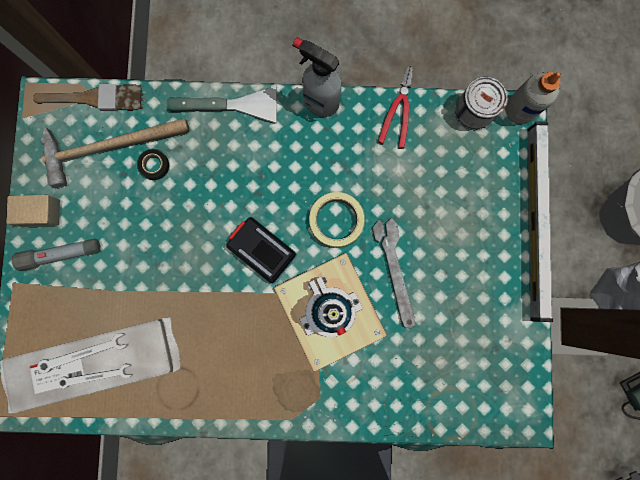

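The top view shows the router at about (333,314) and the red button at about (341,331), so the router's +x is at a yaw of about 0.44 rad. The battery, tape and wrench are all clear of it. I'll move above the router and look from near.

>>> {"method": "move_arm", "body": {
  "plan": [0,0,-1.74,0.458,-0.525,-0.056,0.085,0,0,-1.74,0.458,-0.525,-0.056,0.085,0,0,-1.74,0.458,-0.525,-0.056,0.085,0,0,-1.74,0.458,-0.525,-0.056,0.085,0,0,-1.74,0.458,-0.525,-0.056,0.085,0,0,-1.74,0.458,-0.525,-0.056,0.085,0,0,-1.74,0.458,-0.525,-0.056,0.085,0,0,-1.74,0.458,-0.525,-0.056,0.085,0,0,-1.74,0.458,-0.525,-0.056,0.085,0,0,-1.74,0.458,-0.525,-0.056,0.085,0,0,-1.74,0.458,-0.525,-0.056,0.085,0,0,-1.74,0.458,-0.525,-0.056,0.085]
}}

```text
clock: 2.3
position: [0.4686, 0.0312, 0.4614]
ee_rot: [0.532, 0.847, 0.001, 0.0]
ft_force: [0.1, -1.2, -0.1]
grip_width: 0.996
grasp_force: 0.0
```

```bash
python3 - <<'E'
from h import *
c,M=shot("wrist"); save(c,"w1.png"); print(np.round(np.array(c["mount"]),3).tolist(),c["fx"],c["cx"],c["cy"]); st()
for l in("neck","flange","button_face"):
    print(l,[(round(d["conf"],2),np.round(w(M,d["position"]),4).tolist()) for d in manip.tip_of(c,l)[:2]])
E
```

```text
[[0.0, -0.962, -0.271, 0.069], [1.0, 0.001, -0.001, 0.001], [0.001, -0.271, 0.962, 0.031], [0.0, 0.0, 0.0, 1.0]] 371.64829954431775 321.0696209883405 241.2073138157287
{'clock': 2.35, 'joint_pos': [0.6674, -0.0012, -0.8136, 1.7275, -0.0017, 1.4141, 0.3008], 'position': [0.4686, 0.0302, 0.461], 'ee_rot': [0.5329, 0.8462, 0.0006, 0.0001], 'ft_force': [-0.2746, 0.55, -0.3697], 'grip_width': 0.9945, 'grasp_force': 0.0}
neck [(0.84, [0.4731, 0.0256, 0.1558])]
flange [(0.96, [0.4669, 0.0265, 0.1859])]
button_face [(0.58, [0.4352, 0.0113, 0.1569])]
```

View pics/w1.png

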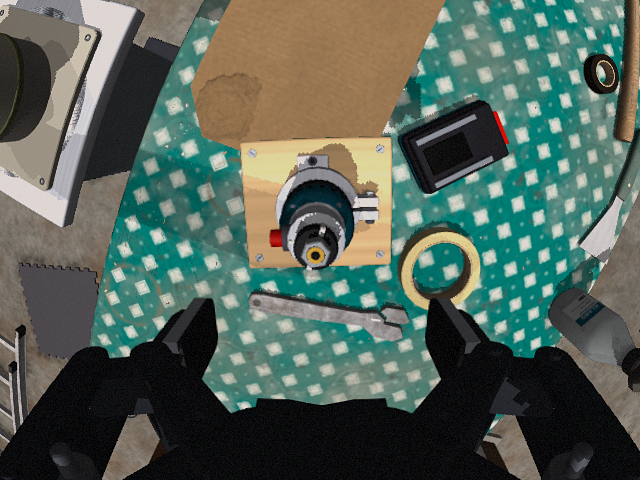

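The wrist view shows the button on the left at (276,238), the nut at (316,255), and a white mark on the flange near (325,230). I'll rectify it onto level planes to measure.

```bash
cat >> h.py <<'E'
def ortho(c,M,z,cx,cy,half=.05,n=400):
    g=np.linspace(-half,half,n); Y,X=np.meshgrid(cy-g,cx-g)  # up=+x, left=+y : rows x falling, cols y falling
    P=np.stack([X,Y,np.full_like(X,z)],-1)-M[:3,3]; p=P@M[:3,:3]
    r=np.hypot(p[...,0],p[...,1]); th=np.arctan2(r,p[...,2]); k=c["fx"]*th/r
    return cv2.remap(c["color"],(c["cx"]+k*p[...,0]).astype(np.float32),(c["cy"]+k*p[...,1]).astype(np.float32),cv2.INTER_CUBIC)[:,:,::-1]
def red(c,M,z,cx,cy,half=.05,n=400):
    a=ortho(c,M,z,cx,cy,half,n).astype(int); m=(a[...,2]>110)&(a[...,1]<60)&(a[...,0]<60)
    i,j=np.nonzero(m); s=2*half/(n-1); return m.sum(),cx+half-i.mean()*s,cy+half-j.mean()*s
E
python3 - <<'E'
from h import *
c,M=shot("wrist")
a=ortho(c,M,.191,.467,.027); b=ortho(c,M,.158,.467,.027)
cv2.imwrite("pics/o1.png",np.hstack([a,b])); print(red(c,M,.160,.467,.027))
E
```

```text
(np.int64(1516), np.float64(0.4410090662011229), np.float64(0.011223917313071596))
```

View pics/o1.png

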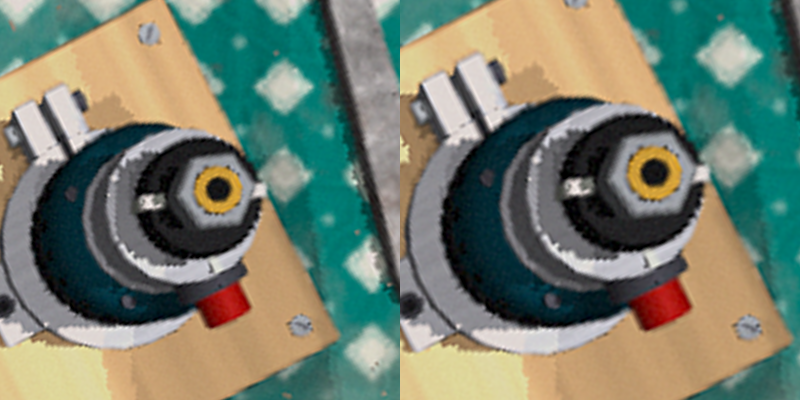

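Measured:
- **Axis:** about (0.468, 0.026).
- **Router yaw:** about 0.48.
- **White line:** yaw about 1.69, so the spindle is about 1.2 rad past zero.

I'll turn the hand to the starting grip yaw, about 3.26.

>>> {"method": "move_arm", "body": {
  "plan": [0,0,-1.24,-0.0035,-0.0024,0.03,0.085,0,0,-1.24,-0.0035,-0.0024,0.06,0.085,0,0,-1.24,-0.0035,-0.0024,0.06,0.085,0,0,-1.24,-0.0035,-0.0024,0.06,0.085,0,0,-1.24,-0.0035,-0.0024,0.06,0.085,0,0,-1.24,-0.0035,-0.0024,0.06,0.085,0,0,-1.24,-0.0035,-0.0024,0.06,0.085,0,0,-1.24,-0.0035,-0.0024,0.06,0.085,0,0,-1.24,-0.0035,-0.0024,0.06,0.085,0,0,-1.24,-0.0035,-0.0024,0.06,0.085]
}}

```text
clock: 3.8
position: [0.4673, 0.0226, 0.4007]
ee_rot: [-0.055, 0.999, -0.0, -0.0]
ft_force: [-0.5, 0.3, 0.7]
grip_width: 0.993
grasp_force: 0.0
```

```bash
python3 - <<'E'
from h import *
c,M=shot("wrist"); st()
for l in("flange","neck"):
    print(l,[(round(d["conf"],2),np.round(w(M,d["position"]),4).tolist()) for d in manip.tip_of(c,l)[:1]])
a=ortho(c,M,.191,.468,.026); b=ortho(c,M,.158,.468,.026)
cv2.imwrite("pics/o2.png",np.hstack([a,b])); print(red(c,M,.160,.468,.026))
E
```

```text
{'clock': 3.85, 'joint_pos': [0.6858, 0.0357, -0.8349, 1.827, 0.0277, 1.2907, 1.5241], 'position': [0.4673, 0.0227, 0.4007], 'ee_rot': [-0.0548, 0.9985, -0.0001, 0.0], 'ft_force': [0.2717, -0.2025, -0.0133], 'grip_width': 0.9952, 'grasp_force': 0.0}
flange [(0.88, [0.4649, 0.027, 0.1839])]
neck [(0.91, [0.467, 0.0238, 0.1558])]
(np.int64(1635), np.float64(0.4420645957401148), np.float64(0.011536241214657433))
```

View pics/o2.png

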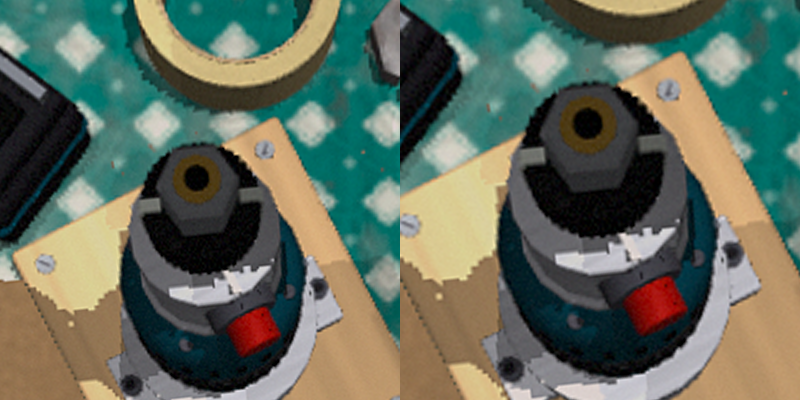

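The axis (0.468, 0.026) and the angles agree with the first measurement. I'll descend and close on the flange.

>>> {"method": "move_arm", "body": {
  "plan": [0,0,0,-0.0011,0.0032,0.03,0.085,0,0,0,-0.0011,0.0032,0.0547,0.085,0,0,0,-0.0011,0.0032,0.0547,0.06,0,0,0,-0.0011,0.0032,0.0547,0.045,0,0,0,-0.0011,0.0032,0.0547,0.035,0,0,0,-0.0011,0.0032,0.0547,0.025,0,0,0,-0.0011,0.0032,0.0547,0.02,0,0,0,-0.0011,0.0032,0.0547,0.02,0,0,0,-0.0011,0.0032,0.0547,0.02],
  "squeeze": 40
}}

```text
clock: 5.08
position: [0.4684, 0.0262, 0.3471]
ee_rot: [-0.055, 0.998, -0.0, 0.001]
ft_force: [-1.1, -0.3, 5.1]
grip_width: 0.332
grasp_force: 39.0
```

Gripped at about 28–30 mm. Turning 1.2 rad clockwise.

>>> {"method": "move_arm", "body": {
  "plan": [0,0,0.12,0,0,0,0.02,0,0,0.24,0,0,0,0.02,0,0,0.38,0,0,0,0.02,0,0,0.52,0,0,0,0.02,0,0,0.66,0,0,0,0.02,0,0,0.8,0,0,0,0.02,0,0,0.94,0,0,0,0.02,0,0,1.06,0,0,0,0.02,0,0,1.15,0,0,0,0.02,0,0,1.2,0,0,0,0.02,0,0,1.2,0,0,0,0.02,0,0,1.2,0,0,0,0.02],
  "squeeze": 40
}}

```text
clock: 6.58
position: [0.4681, 0.0254, 0.3471]
ee_rot: [0.518, 0.855, -0.001, 0.001]
ft_force: [-5.7, -5.2, 9.3]
grip_width: 0.336
grasp_force: 39.3
```

```bash
python3 - <<'E'
from h import *
o=manip.get_obs(); print(np.round(o["torque"],2)); st()
E
```

```text
[-0.96  1.17 -0.04]
{'clock': 6.575, 'joint_pos': [0.5969, 0.0866, -0.7717, 1.9008, 0.0675, 1.1797, 0.2822], 'position': [0.4681, 0.0254, 0.3471], 'ee_rot': [0.5184, 0.8551, -0.0008, 0.0006], 'ft_force': [-5.6877, -5.197, 9.2637], 'grip_width': 0.3363, 'grasp_force': 39.3333}
```

The hand turned to yaw 2.05. I'll release, rise and look.

>>> {"method": "move_arm", "body": {
  "plan": [0,0,0,0,0,0,0.05,0,0,0,0,0,0,0.085,0,0,0,0,0,0,0.085,0,0,0,0,0,0,0.085,0,0,0,0,0,-0.04,0.085,0,0,0,0,0,-0.07,0.085,0,0,0,0,0,-0.07,0.085,0,0,0,0,0,-0.07,0.085]
}}

```text
clock: 7.58
position: [0.4679, 0.0262, 0.4154]
ee_rot: [0.518, 0.855, -0.0, -0.0]
ft_force: [-0.2, 0.5, -1.0]
grip_width: 0.992
grasp_force: 0.0
```

```bash
python3 - <<'E'
from h import *
c,M=shot("wrist"); st()
for l in("flange","neck","button_face"):
    print(l,[(round(d["conf"],2),np.round(w(M,d["position"]),4).tolist()) for d in manip.tip_of(c,l)[:1]])
a=ortho(c,M,.191,.468,.026); b=ortho(c,M,.158,.468,.026)
cv2.imwrite("pics/o3.png",np.hstack([a,b])); print(red(c,M,.160,.468,.026))
E
```

```text
{'clock': 7.625, 'joint_pos': [0.616, 0.022, -0.767, 1.8056, 0.0156, 1.3214, 0.3272], 'position': [0.4679, 0.0261, 0.4151], 'ee_rot': [0.5179, 0.8554, -0.0003, -0.0005], 'ft_force': [0.1856, 0.6256, 0.3827], 'grip_width': 0.9902, 'grasp_force': 0.0}
flange [(0.85, [0.4651, 0.0263, 0.1856])]
neck [(0.89, [0.4709, 0.0266, 0.1571])]
button_face [(0.81, [0.4345, 0.0118, 0.157])]
(np.int64(1518), np.float64(0.44085638338269917), np.float64(0.011113310284934994))
```

View pics/o3.png

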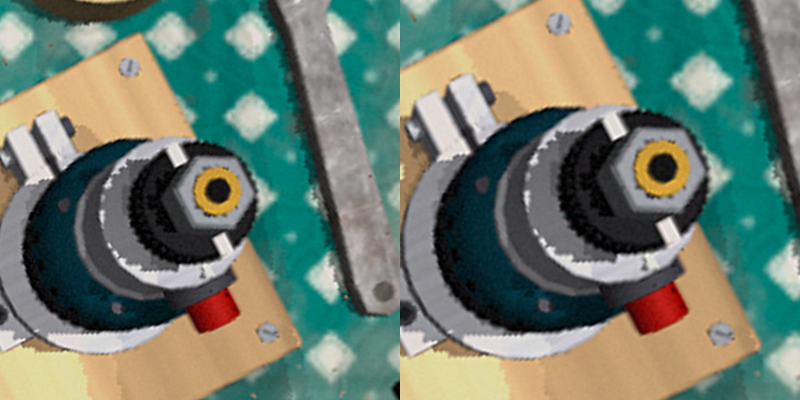

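The line now runs at 0.47 and the board at 0.48, so it points at the button and the spindle is in its detent. Next I'll pinch the button against the back of the neck, with the hand centred 3.5 mm towards the button.

>>> {"method": "move_arm", "body": {
  "plan": [0,0,0,0,-0.0034,0.03,0.085,0,0,0,0,-0.0034,0.07,0.085,0,0,0,0,-0.0034,0.099,0.085,0,0,0,0,-0.0034,0.099,0.085,0,0,0,0,-0.0034,0.099,0.065],
  "squeeze": 25
}}

```text
clock: 8.4
position: [0.4654, 0.0248, 0.318]
ee_rot: [0.518, 0.855, 0.0, 0.0]
ft_force: [-0.3, -0.8, 0.4]
grip_width: 0.81
grasp_force: 0.0
```

```bash
python3 -c "
from h import *
st()"
```

```text
{'clock': 8.4, 'joint_pos': [0.5932, 0.1157, -0.7747, 1.942, 0.09, 1.1175, 0.2645], 'position': [0.4654, 0.0248, 0.318], 'ee_rot': [0.5178, 0.8555, 0.0003, 0.0003], 'ft_force': [-0.2987, -0.7744, 0.3753], 'grip_width': 0.8104, 'grasp_force': 0.0}
```

>>> {"method": "move_arm", "body": {
  "plan": [0,0,0,0,0,0,0.058,0,0,0,0,0,0,0.054,0,0,0,0,0,0,0.05,0,0,0,0,0,0,0.045,0,0,0,0,0,0,0.04,0,0,0,0,0,0,0.04,0,0,0,0,0,0,0.04,0,0,0,0,0,0,0.04],
  "squeeze": 25
}}

```text
clock: 9.4
position: [0.4651, 0.0243, 0.3183]
ee_rot: [0.518, 0.855, -0.001, 0.001]
ft_force: [-6.2, -2.2, 9.0]
grip_width: 0.568
grasp_force: 25.9
```

```bash
python3 - <<'E'
from h import *
c,M=shot("wrist"); save(c,"w4.png"); st()
a=c["color"][120:480,130:510,::-1]; cv2.imwrite("pics/w4c.png",cv2.resize(a,None,fx=1.6,fy=1.6))
E
```

```text
{'clock': 9.45, 'joint_pos': [0.5935, 0.1144, -0.7744, 1.9422, 0.0906, 1.119, 0.2642], 'position': [0.4651, 0.0243, 0.3184], 'ee_rot': [0.5181, 0.8553, -0.0006, 0.0006], 'ft_force': [-6.4708, -1.2869, 9.1938], 'grip_width': 0.5639, 'grasp_force': 25.8759}
```

View pics/w4c.png

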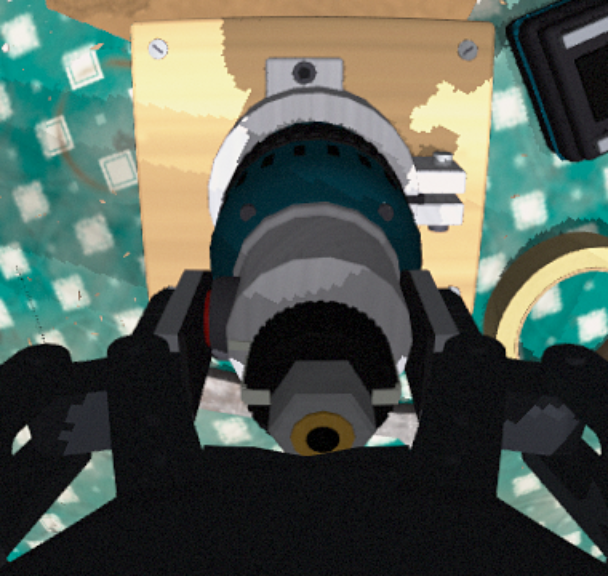

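The button is pinched. The opening reads 48.2 mm, and the 30 mm flange earlier read 1.5 mm low, so the true gap is about 50 mm, which matches fully home (blocked would be about 55). The line still points at the button. I'll hold briefly, then hand in.

>>> {"method": "move_arm", "body": {
  "plan": [0,0,0,0,0,0,0.04,0,0,0,0,0,0,0.04,0,0,0,0,0,0,0.04,0,0,0,0,0,0,0.04],
  "squeeze": 25
}}

```text
clock: 9.95
position: [0.4651, 0.0243, 0.3183]
ee_rot: [0.518, 0.855, -0.001, 0.001]
ft_force: [-5.2, -2.1, 9.4]
grip_width: 0.566
grasp_force: 25.9
```

```bash
python3 -c "
from h import *
st()
o=manip.get_obs()
if o['grasp_force']>18 and .55<o['grip_width']<.6: print(manip.hand_in())"
```

```text
{'clock': 9.95, 'joint_pos': [0.5935, 0.1144, -0.7744, 1.9422, 0.0906, 1.119, 0.2642], 'position': [0.4651, 0.0243, 0.3183], 'ee_rot': [0.5181, 0.8553, -0.0006, 0.0005], 'ft_force': [-5.1739, -2.1159, 9.3711], 'grip_width': 0.5656, 'grasp_force': 25.8767}
the job is handed in; nothing more can be done
None
```

I turned the spindle about 1.2 rad clockwise so the white line points at the lock button, and handed the job in at about 10 s with the button held in at about 26 N; the finger gap of about 50 mm says it is fully home, and the arm never touched the battery, wrench or tape.

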